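# Set the sprung trap bar over the forged cross

### The job

On the smith's bench one of the two spring jigs has a dark forged cross lying on its anvil block. Push that jig's sprung bar down, and while holding it down shift it sideways under its keeper hook until it is past the hook's small lip, then let go so that the spring holds it up against the hook over the cross. Leave the empty jig's bar up and the cross on its block.

Things in the scene. Friction and masses are not known exactly. Their poses are not given: they have to be found in the camera images.
- bar_grip (a point): Middle of the 70 mm wooden grip (22 mm wide, 22 thick) ending the sprung steel bar (20 wide, 12 thick) of the jig that holds the cross. +x runs along the bar to the hinge axis, 205 mm away; y is along the hinge shaft. Sprung up at 40 deg, grip 192 mm over the bench; 3 N starts it down, 8 N at the bottom stop (level, grip at 60 mm). It slides along the shaft with 2 N friction, no spring.
- keeper (a point): Where the bar's centre line lies when latched, 73 mm over the bench. Fixed to the jig: z up, +x to the hinge axis (110 mm on, 60 mm over the bench), +y the way to slide the bar in. Hook: ledge 30 mm long in x, underside 8 mm above, top 16 mm above, from post at y=+22 back to y=-25; a lip 5 mm thick hangs 4 mm below its free edge. Grip's y here: starts -75 to -40, latched -10 to +11 (stop): aim 0.
- blank: Dark forged steel cross, 116 x 44 x 10 mm, 0.12 kg, loose on the anvil block (top 40 mm over the bench) of the jig to use; the lowered bar clears it by 4 mm. Origin mid-underside, y along its long arm. A like cross lying on the bench is not part of the job.
- spare_bar (a joint): Angle of the other, empty, otherwise identical jig's bar: 0 up at rest, 0.70 rad level; leave it up. Of either bar: to pass below the hook's lip its grip's middle must be 60 to 77 mm over the bench; latched and let go, it springs up to about 85 mm. Nothing but bench lies below the grips.
Mind the look-alikes: they are no part of the job. What is shaped like the blank but yellow is not meant.

How it is judged (in metres and radians):
On the way:
1. the bar is wound down to the level of the keeper (z of bar_grip in the frame of keeper below 0.012 m), for 0.1 s.
At the end, for the whole second after the job is handed in: The bar is latched: in the keeper's frame its grip is beyond y = -14 mm (behind the lip) and no more than 20 mm above the keeper point, held there by the hook alone; the cross still lies at rest on the jig's anvil block, its middle within 100 mm of the keeper point in plan (y of bar_grip in the frame of keeper above -0.014 m and z of bar_grip in the frame of keeper below 0.02 m and horizontal distance between keeper and blank below 0.1 m and height (world z) of blank above 0.034 m and linear speed of blank below 0.02 m/s); the robot touches nothing.
It fails at once if the empty jig's bar is pushed down (more than 0.25 rad) (value of joint spare_bar above 0.25 rad).
It also fails if it takes over 32 s, if anything falls off the work surface, if the arm or the gripper's body presses on something with over 40 N, if the wrist force passes 120 N, or if a joint passes its speed limit or range.

### The arm

A 6-joint arm with a two-finger parallel gripper is mounted at the origin on the work surface. World frame = base frame: x ahead of the robot, y to its left, z up, the work surface at z = 0. Lengths are in mm, angles in rad, forces in N, time in s.
With the tool pointing down it reaches from about 400 to 925 mm from the base axis. Payload 12.5 kg.
Tool frame: the origin (TCP) lies at the centre of the arm's flange, where the gripper is bolted on; the fingertips stand 190 mm ahead of it and the grasp point (between the pads) lies 171 mm ahead of it; z points along the fingers, y is the line along which they close (so a half turn about z gives the same grasp; the last joint's range is limited). The gripper opens to 95 mm and grips with 3 to 60 N. Pads are 20 mm wide; open, the fingers measure 119 mm over their backs; the gripper's body (75 mm by 180 mm) begins 59 mm behind the grasp point.
Start: joints at [1.167, 0.491, 1.559, -0, 1.092, -0.106], TCP at [183.362, 597.497, 404.761] pointing down, gripper open.
Joint ranges: [-3.1, 3.1], [-0.84, 2.19], [0.05, 2.79], [-1.13, 4.28], [0.06, 2.93], [-2.69, 2.69]. Speed limits (rad/s): [2.22, 2.22, 2.79, 3.14, 3.14, 3.14].

### API

Orientations are given as [roll, pitch, yaw] about the fixed x, y, z axes, in that order (R = Rz(yaw) Ry(pitch) Rx(roll)).
In Python, from cell import env, read_camera, search_frame, cut_out gives the robot as it stands. The module is installed in compiled form; this text tells all that it offers.
- The arm moves only by the tool move_arm, never from a script. Its argument "commands" is a list of rows, each a list of 3 entries, a list of its own where there are three numbers: the shift along the world's x, y, z normalised to -1 to 1, where 1 is 0.03 m, then the turn about the world's z normalised to -1 to 1, where 1 is 0.08 rad, then the opening, from -1 (shut) to 1 (fully open), so that 0 is half open. A call has 1 to 20 rows; each row shifts and turns the commanded pose from where the row before left it; what a row does not reach is not made up. A row lasts 1/12 s, in which the tool goes at most 41.7 mm and 7.16 degrees, less where a joint would pass 70% of its speed; a pose out of reach is approached as far as the arm can. A call with a number of a shift or a turn outside -1 to 1 is refused whole. A call with a gripper value outside its range is refused whole. The fingers move at their own pace and stop on an object; the grip force is fixed at half the most. Time passes only in rows, so rows that do not move let the fingers close. It gives the time, the measured TCP pose, the force, the opening and the grip force at its end, in the units of the state.
- env.state(): the state, without advancing time (a new reading comes with each control period).
- read_camera(name): name is "scene" or "top" or "wrist"; returns a dict with "image" (480x640x3 uint8, red, green, blue), "fx", "fy", "cx", "cy" (pixels), "rvec" (rotation vector, rad) and "tvec" (3), from world to camera coordinates, as OpenCV has them. Camera axes: x right, y down, z forward; pixel columns grow to the right and rows downward; lengths in mm; the calibration is good to about 2 mm. A picture is of the moment at which its call begins. There is no depth.
- env.job_done(): hands the job in; it is judged then, once.
Trained networks look in a picture, given as the dict that the camera call returned (one of the last four; its "shot" number tells which), for a name from the list of things; names that differ only in an ending like _2 or _b are one class to them, and where a whole thing is asked for, a point or a joint stands for the part that bears it (a point fixed in the world has none). Each returns a list of dicts, best first, with "confidence" (0 to 1); they miss things now and then, are a little off and sometimes report something else, mostly with a low value. They report only what shows in the picture. A call takes as long as a camera call. They do not tell look-alikes from the thing itself.
- search_frame(thing, picture): "at" ([column, row] in pixels, amid what is visible of it).
- cut_out(thing, picture): "region" (480x640 bool, what is visible of it) and "at" ([column, row] in pixels, amid what is visible of it).
The state is a dict: "t": time; "joints": joint angles; "qvel": joint speeds; "tau": joint torques, N m; "eef_pos": TCP position; "tcp_rot": TCP orientation; "ft_force": force on the tool from outside, world axes, zero at the start; "moment": the same for the moment, N m; "opening": opening from 0.0 (shut) to 1.0 (fully open); "grip_force": force on a finger pad.
Only numpy, scipy, OpenCV 4.12 (cv2) and the standard library are available. Lean on these libraries where they do the work, as an engineer would, in place of code of your own. Each camera call takes 0.05 s, during which the arm holds its last target. There are 200 camera calls.

## Working session

There is one attempt and no reset: what is moved stays moved. The work goes in short steps, Python scripts to look and compute and a tool call to move; the robot and the scene stay as the last step left them, time stands still between calls to the robot, and variables do not carry over. Pictures are saved under pics/ and viewed, at most 10 in all, crops included, and the job is handed in when it is done.

Besides the shell and the picture viewer there is one more tool, called after "Emit:" as name(argument=value, ...), one argument or row to a line, values as JSON. move_arm: Moves the arm, as the interface text tells. Its arguments: {"type":"object","properties":{"commands":{"type":"array","items":{"type":"array"}}},"required":["commands"]}

```bash
mkdir -p pics; cat > h.py <<'E'
from cell import env, read_camera, search_frame, cut_out
import cv2, numpy as np
def ray(p,px):
    R=cv2.Rodrigues(np.array(p['rvec'],float))[0]; t=np.array(p['tvec'],float).ravel()
    d=R.T@np.array([(px[0]-p['cx'])/p['fx'],(px[1]-p['cy'])/p['fy'],1]); return -R.T@t,d
def at_z(p,px,z):
    c,d=ray(p,px); return c+d*(z-c[2])/d[2]
def proj(p,X):
    K=np.array([[p['fx'],0,p['cx']],[0,p['fy'],p['cy']],[0,0,1.]])
    return cv2.projectPoints(np.array(X,float).reshape(-1,3),np.array(p['rvec'],float),np.array(p['tvec'],float),K,None)[0][:,0]
def tri(a,b):
    A=[];B=[]
    for p,px in (a,b):
        c,d=ray(p,px); d/=np.linalg.norm(d); M=np.eye(3)-np.outer(d,d); A.append(M);B.append(M@c)
    return np.linalg.solve(sum(A),sum(B))
def save(p,n,box=None,s=1):
    im=p['image'][:,:,::-1]
    if box: im=im[box[1]:box[3],box[0]:box[2]]
    cv2.imwrite('pics/'+n,cv2.resize(im,None,fx=s,fy=s,interpolation=cv2.INTER_CUBIC))
E
python3 - <<'E'
from h import *
for n in('scene','top'):
    p=read_camera(n); save(p,n+'.png')
    c,_=ray(p,[0,0]); print(n,c.round())
    for k in('bar_grip','blank','keeper','spare_bar'):
        try: print(k,[(np.round(r['at']).tolist(),round(r['confidence'],2),at_z(p,r['at'],{'bar_grip':192,'blank':45}.get(k,100)).round().tolist()) for r in search_frame(k,p)])
        except Exception as e: print(k,e)
print(env.state())
E
```

```text
scene [985. 672. 746.]
bar_grip [([255.0, 186.0], 0.73, [669.0, -109.0, 192.0])]
blank [([248.0, 244.0], 0.84, [680.0, -147.0, 45.0]), ([352.0, 223.0], 0.6, [481.0, -102.0, 45.0])]
keeper [([247.0, 254.0], 0.71, [716.0, -60.0, 100.0])]
spare_bar [([383.0, 296.0], 0.83, [577.0, 140.0, 100.0])]
top [452.  19. 953.]
bar_grip [([446.0, 211.0], 0.84, [622.0, -167.0, 192.0])]
blank [([406.0, 201.0], 0.79, [673.0, -136.0, 45.0]), ([414.0, 328.0], 0.71, [458.0, -141.0, 45.0])]
keeper [([425.0, 206.0], 0.69, [651.0, -157.0, 100.0])]
spare_bar [([211.0, 237.0], 0.55, [603.0, 187.0, 100.0])]
{'t': 0.5, 'joints': array([ 1.16738271e+00,  4.90907694e-01,  1.55893442e+00,  1.07324230e-05,
        1.09170835e+00, -1.05603323e-01]), 'qvel': array([ 0.00126561, -0.00027024, -0.00069428, -0.0016743 , -0.00016482,
        0.00047265]), 'tau': array([-5.35746258e-04, -6.12047625e+01, -2.58286035e+01,  6.92340662e-02,
        4.47839045e-02, -1.96309946e-05]), 'eef_pos': array([183.36793776, 597.48564421, 404.74428829]), 'tcp_rot': array([ 3.14154970e+00, -5.02497001e-06,  2.84377741e+00]), 'ft_force': array([ 0.10039523, -0.09270309,  1.35822045]), 'moment': array([-0.00917292, -0.01844985,  0.01935215]), 'grip_force': 0.0, 'opening': 1.0009541857601054}
```

View pics/scene.png

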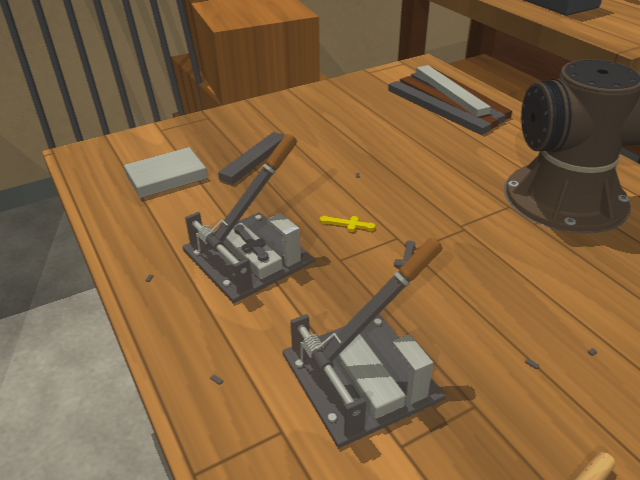

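View pics/top.png

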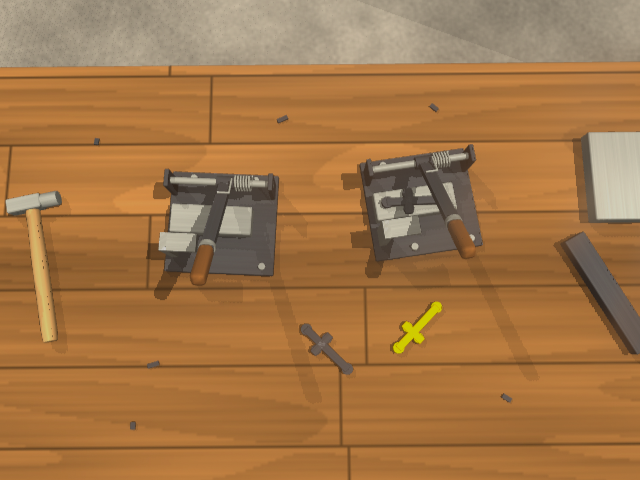

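The jig to use is the one whose block carries the dark cross: top view (410,200), scene view (250,240). The left jig in the top view (220,220) is empty. The yellow cross (417,328) and the loose dark cross (326,348) are not part of the job. I'll confirm this in one enlarged crop.

```bash
python3 - <<'E'
from h import *
p=read_camera('top'); save(p,'c1.png',(345,135,495,265),5)
q=read_camera('scene'); 
for n,x in(('top',p),('scene',q)):
  for r in cut_out('bar_grip',x)[:1]:
    m=r['region'];ys,xs=np.nonzero(m);print(n,cv2.minAreaRect(np.c_[xs,ys].astype(np.float32)),m.sum(),r['at'])
save(q,'c2.png',(170,120,325,305),3.2)
E
```

```text
top ((447.1609191894531, 209.9207305908203), (105.5348892211914, 17.00483512878418), 63.78862380981445) 1535 [447.8, 211.7]
```

View pics/c1.png

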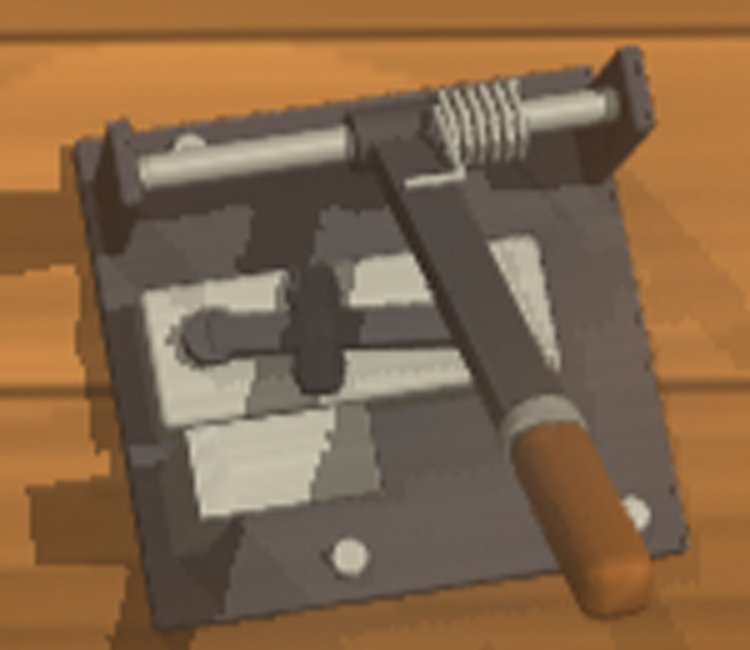

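View pics/c2.png

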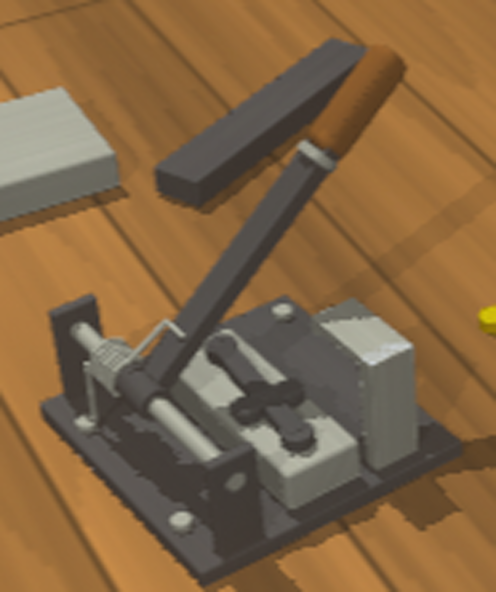

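```bash
python3 - <<'E'
from h import *
p=read_camera('top'); q=read_camera('scene')
c=lambda u,v:(345+u/5,135+v/5)
s=lambda u,v:(170+u/3.2,120+v/3.2)
L=at_z(p,c(140,173),60);R=at_z(p,c(613,103),60)
ey=(L-R)/np.linalg.norm(L-R); ex=np.array([ey[1],-ey[0],0]); print('L',L,'R',R,'ey',ey,'yaw',np.arctan2(ex[1],ex[0]),np.linalg.norm(L-R))
g=tri((p,c(583,515)),(q,s(358,100))); print('grip tri',g, at_z(p,c(583,515),192), at_z(q,s(358,100),192))
H=at_z(p,c(378,113),60)
T=[at_z(p,c(*k),89) for k in((187,430),(367,403),(380,490),(200,517))]
print(np.round(T))
M=(T[1]+T[2])/2; K=M+25*ey; K[2]=73
print('keeper from hook',K)
f=lambda X:[(X-K)@ex,(X-K)@ey,X[2]-73]
print('in keeper: L',f(L),'R',f(R),'grip',f(at_z(p,c(583,515),192)),[np.round(f(t)) for t in T])
x,y,z=ex,ey,0
print('reproj', proj(q,[K]),proj(p,[K]))
E
```

```text
L [724.67167553 -78.36503564  60.        ] R [ 748.09082511 -240.54655257   60.        ] ey [-0.1429185   0.98973446  0.        ] yaw 0.14340956370381094 163.8636659039243
grip tri [ 581.72271946 -186.35718061  192.81472817] [ 582.66121796 -187.18068791  192.        ] [ 580.57479641 -186.66929263  192.        ]
[[ 629.  -88.   89.]
 [ 638. -147.   89.]
 [ 609. -150.   89.]
 [ 601.  -92.   89.]]
keeper from hook [ 619.8918675  -123.69961521   73.        ]
in keeper: L [np.float64(110.18333692687496), np.float64(29.894222490877283), np.float64(-13.0)] R [np.float64(110.18333692687496), np.float64(-133.969443413047), np.float64(-13.0)] grip [np.float64(-45.92107661867817), np.float64(-57.508456589931185), np.float64(119.0)] [array([14., 34., 16.]), array([ 14., -26.,  16.]), array([-14., -24.,  16.]), array([-14.,  34.,  16.])]
reproj [[281.62862241 228.34444367]] [[402.94349706 228.43955244]]
```

The crop confirms it: a dark cross lies on the block at (410,203) in the top view, under the right jig's bar. Its hook is at (402,227) and its grip at (462,238). I'll grasp the grip across the bar, follow its arc down, slide it in, and release.

Emit:
move_arm(
  commands=[
    [[0.44,-0.87,0.2],0.275,1],
    [[0.44,-0.87,0.2],0.275,1],
    [[0.44,-0.87,0.2],0.275,1],
    [[0.44,-0.87,0.2],0.275,1],
    [[0.44,-0.87,0.2],0.275,1],
    [[0.44,-0.87,0.2],0.275,1],
    [[0.44,-0.87,0.2],0.275,1],
    [[0.44,-0.87,0.2],0.275,1],
    [[0.44,-0.87,0.2],0.275,1],
    [[0.44,-0.87,0.2],0.275,1],
    [[0.44,-0.87,0.2],0.275,1],
    [[0.44,-0.87,0],0.275,1],
    [[0.44,-0.87,0],0.275,1],
    [[0.44,-0.87,0],0.275,1],
    [[0.44,-0.87,0],0.275,1],
    [[0.44,-0.87,0],0.275,1],
    [[0.44,-0.87,0],0.275,1],
    [[0.44,-0.87,0],0.275,1],
    [[0.44,-0.87,0],0.275,1],
    [[0.44,-0.87,0],0.275,1],
  ],
)

```text
t: 2.47
eef_pos: [447.7, 74.0, 471.0]
tcp_rot: [3.142, 0.001, -2.998]
ft_force: [0.4, 0.3, 0.1]
opening: 0.999
grip_force: 0.0
```

Emit:
move_arm(
  commands=[
    [[0.44,-0.87,0],0,1],
    [[0.44,-0.87,0],0,1],
    [[0.44,-0.87,0],0,1],
    [[0.44,-0.87,0],0,1],
    [[0.44,-0.87,0],0,1],
    [[0.44,-0.87,0],0,1],
    [[0.44,-0.87,0],0,1],
    [[0.44,-0.87,0],0,1],
    [[0.44,-0.87,0],0,1],
    [[0.44,-0.87,0],0,1],
    [[0,0,0],0,1],
    [[0,0,0],0,1],
  ],
)

```text
t: 3.47
eef_pos: [579.6, -186.6, 470.1]
tcp_rot: [3.141, -0.001, -3.001]
ft_force: [0.5, 0.9, -0.2]
opening: 1.001
grip_force: 0.0
```

Emit:
move_arm(
  commands=[
    [[0.07,0,-0.6],0,1],
    [[0,0,-0.6],0,1],
    [[0,0,-0.6],0,1],
    [[0,0,-0.6],0,1],
    [[0,0,-0.6],0,1],
    [[0,0,-0.57],0,1],
    [[0,0,0],0,1],
    [[0,0,0],0,-1],
    [[0,0,0],0,-1],
    [[0,0,0],0,-1],
    [[0,0,0],0,-1],
    [[0,0,0],0,-1],
    [[0,0,0],0,-1],
    [[0,0,0],0,-1],
    [[0,0,0],0,-1],
    [[0,0,0],0,-1],
    [[0,0,0],0,-1],
  ],
)

```text
t: 4.88
eef_pos: [581.5, -185.5, 363.6]
tcp_rot: [3.141, -0.0, -2.999]
ft_force: [0.3, -0.2, -0.0]
opening: 0.357
grip_force: 0.0
```

```bash
python3 - <<'E'
from h import *
q=read_camera('scene'); save(q,'g1.png',(150,60,350,260),3)
ex=np.array([np.cos(.1434),np.sin(.1434)]); pts=[]
for a in np.deg2rad([40,34,28,22,16,10,5,1.5]):
    r=205*np.cos(np.deg2rad(40))-205*np.cos(a); pts.append([*(r*ex),205*np.sin(a)-205*np.sin(np.deg2rad(40))])
print((np.diff(pts,axis=0)/30).round(2))
E
```

```text
[[-0.43 -0.06 -0.57]
 [-0.36 -0.05 -0.61]
 [-0.3  -0.04 -0.65]
 [-0.23 -0.03 -0.68]
 [-0.16 -0.02 -0.7 ]
 [-0.08 -0.01 -0.59]
 [-0.02 -0.   -0.42]]
```

View pics/g1.png

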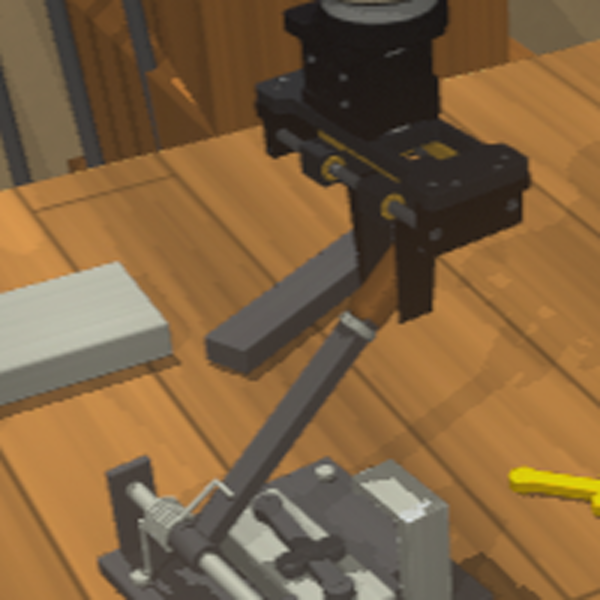

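The fingers straddle the grip at crop (385,265) and are still closing. I'll finish closing, then follow the arc.

Emit:
move_arm(
  commands=[
    [[0,0,0],0,-1],
    [[0,0,0],0,-1],
    [[0,0,0],0,-1],
    [[0,0,0],0,-1],
    [[0,0,0],0,-1],
    [[0,0,0],0,-1],
  ],
)

```text
t: 5.43
eef_pos: [581.5, -185.6, 363.7]
tcp_rot: [-3.142, 0.0, -3.0]
ft_force: [0.8, -0.7, -0.5]
opening: 0.231
grip_force: 30.0
```

Emit:
move_arm(
  commands=[
    [[-0.22,-0.03,-0.28],0,-1],
    [[-0.21,-0.03,-0.29],0,-1],
    [[-0.18,-0.03,-0.3],0,-1],
    [[-0.18,-0.02,-0.31],0,-1],
    [[-0.15,-0.02,-0.32],0,-1],
    [[-0.15,-0.02,-0.33],0,-1],
    [[0,0,0],0,-1],
  ],
)

```text
t: 6.02
eef_pos: [548.2, -190.2, 308.2]
tcp_rot: [3.141, -0.0, -3.0]
ft_force: [-4.5, -2.4, 7.7]
opening: 0.231
grip_force: 30.0
```

Emit:
move_arm(
  commands=[
    [[-0.12,-0.02,-0.34],0,-1],
    [[-0.11,-0.01,-0.34],0,-1],
    [[-0.08,-0.01,-0.35],0,-1],
    [[-0.08,-0.01,-0.35],0,-1],
    [[-0.04,-0.01,-0.3],0,-1],
    [[-0.04,0,-0.29],0,-1],
    [[-0.01,0,-0.2],0,-1],
    [[-0.01,0,-0.2],0,-1],
    [[0,0,0],0,-1],
    [[0,0,0],0,-1],
  ],
)

```text
t: 6.85
eef_pos: [534.1, -192.0, 238.1]
tcp_rot: [3.141, -0.001, -3.0]
ft_force: [-4.3, -2.0, 6.8]
opening: 0.228
grip_force: 30.0
```

```bash
python3 - <<'E'
from h import *
q=read_camera('scene'); save(q,'g2.png',(150,90,350,290),3)
e=env.state(); K=np.array([619.9,-123.7]); d=np.array(e['eef_pos'])[:2]-K
ex=np.array([np.cos(.1434),np.sin(.1434)]);ey=np.array([-ex[1],ex[0]])
print(d@ex,d@ey,e['eef_pos'],e['ft_force'])
E
```

```text
-94.71478115634072 -55.31586898916728 [ 534.06252525 -191.98369541  238.22705767] [-4.9833354  -2.54972918  6.58903669]
```

View pics/g2.png

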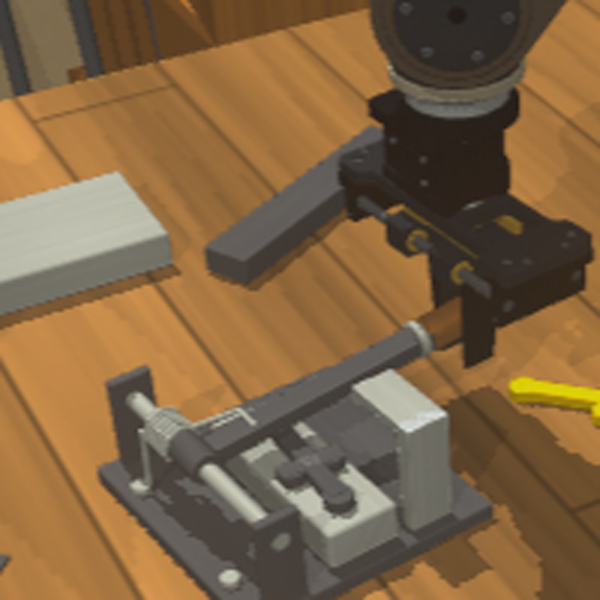

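```bash
python3 - <<'E'
from h import *
q=read_camera('scene')
ex=np.array([np.cos(.1434),np.sin(.1434),0]);ey=np.array([-ex[1],ex[0],0]);H=np.array([619.9,-123.7,60])+110*ex-55.5*ey
for a in(0,2,4,6,10):
    a=np.deg2rad(a); P=[H+r*(-np.cos(a)*ex+np.sin(a)*np.array([0,0,1])) for r in(100,166,205)]
    print((3*(proj(q,P)-[150,90])).round().tolist())
E
```

```text
[[333.0, 396.0], [417.0, 357.0], [465.0, 336.0]]
[[332.0, 391.0], [417.0, 350.0], [465.0, 327.0]]
[[332.0, 387.0], [416.0, 343.0], [464.0, 318.0]]
[[331.0, 383.0], [415.0, 336.0], [463.0, 309.0]]
[[329.0, 374.0], [412.0, 322.0], [460.0, 292.0]]
```

Emit:
move_arm(
  commands=[
    [[0,0,-0.1],0,-1],
    [[0,0,-0.1],0,-1],
    [[0,0,-0.07],0,-1],
    [[0,0,0],0,-1],
    [[0,0,0],0,-1],
  ],
)

```text
t: 7.37
eef_pos: [534.0, -192.0, 230.2]
tcp_rot: [3.141, -0.0, -3.0]
ft_force: [-5.6, -1.8, 7.8]
opening: 0.232
grip_force: 30.0
```

```bash
python3 - <<'E'
from h import *
q=read_camera('scene'); save(q,'g3.png',(200,140,320,240),6)
print(env.state()['ft_force'])
E
```

```text
[-5.25671075 -3.03318358  8.09819777]
```

View pics/g3.png

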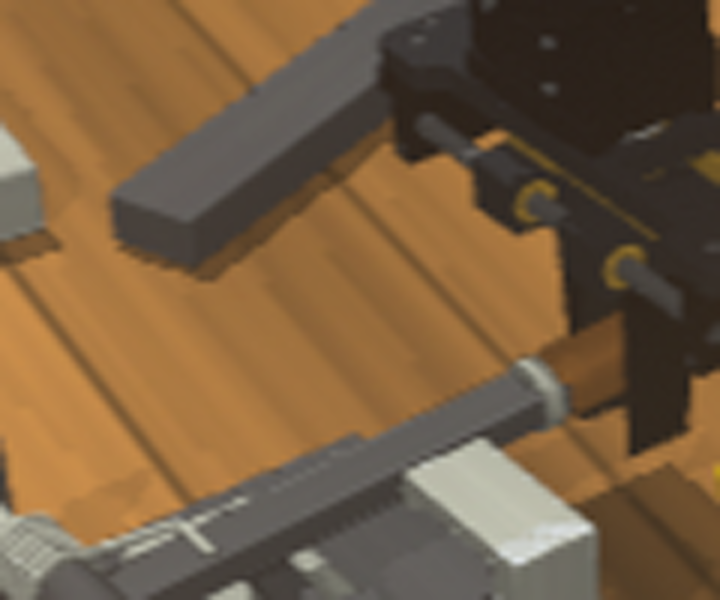

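The collar at (545,392) puts the bar about 2.5° above level, with the grip near 68 mm. That is below the lip, so I'll drop it 2 mm more and slide.

Emit:
move_arm(
  commands=[
    [[0,0,-0.08],0,-1],
    [[-0.022,0.154,0],0,-1],
    [[-0.022,0.154,0],0,-1],
    [[-0.022,0.154,0],0,-1],
    [[-0.022,0.154,0],0,-1],
    [[-0.022,0.154,0],0,-1],
    [[-0.022,0.154,0],0,-1],
    [[-0.022,0.154,0],0,-1],
    [[0,0,0],0,-1],
  ],
)

```text
t: 8.17
eef_pos: [529.3, -159.0, 228.0]
tcp_rot: [3.141, -0.0, -2.999]
ft_force: [-5.7, -1.3, 8.7]
opening: 0.231
grip_force: 30.0
```

Emit:
move_arm(
  commands=[
    [[-0.022,0.154,0],0,-1],
    [[-0.022,0.154,0],0,-1],
    [[-0.022,0.154,0],0,-1],
    [[-0.022,0.154,0],0,-1],
    [[-0.022,0.154,0],0,-1],
    [[0,0,0],0,-1],
    [[0,0,0],0,-1],
  ],
)

```text
t: 8.75
eef_pos: [526.1, -136.1, 228.0]
tcp_rot: [3.141, -0.0, -2.999]
ft_force: [-4.5, -1.1, 8.3]
opening: 0.229
grip_force: 30.0
```

```bash
python3 - <<'E'
from h import *
q=read_camera('scene'); save(q,'g4.png',(200,140,320,240),6)
e=env.state(); d=np.array(e['eef_pos'])[:2]-[619.9,-123.7]
print(d@[-np.sin(.1434),np.cos(.1434)],e['ft_force'])
E
```

```text
1.0293361875591196 [-5.58050533 -0.34023934  9.52497574]
```

View pics/g4.png

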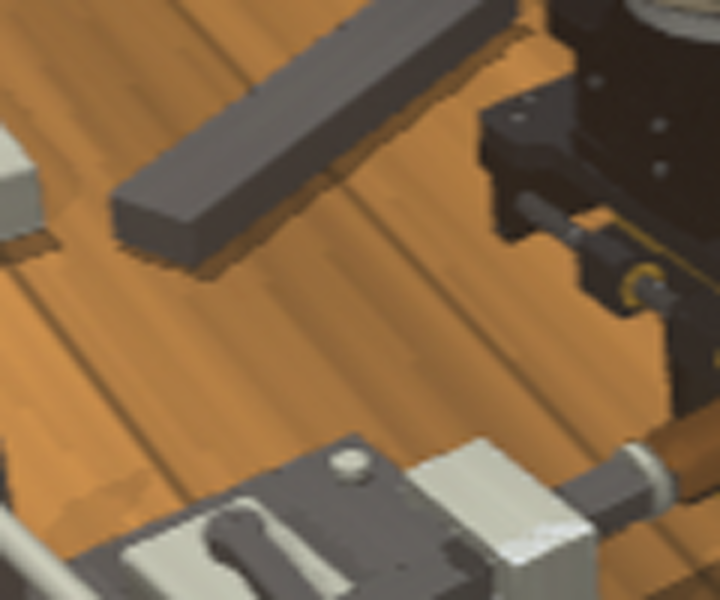

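The bar now passes under the hook; its collar shows beyond the hook at (650,478). I'll ease it up, open, and retreat straight up.

Emit:
move_arm(
  commands=[
    [[0,0,0.1],0,-1],
    [[0,0,0.1],0,-1],
    [[0,0,0.1],0,-1],
    [[0,0,0.1],0,-1],
    [[0,0,0.1],0,-1],
    [[0,0,0],0,-1],
    [[0,0,0],0,0],
    [[0,0,0],0,0],
    [[0,0,0],0,0],
    [[0,0,0],0,0],
    [[0,0,0],0,0],
    [[0,0,0],0,0],
    [[0,0,0],0,0],
    [[0,0,0],0,0],
  ],
)

```text
t: 9.97
eef_pos: [526.1, -136.4, 242.1]
tcp_rot: [3.141, -0.0, -2.999]
ft_force: [0.4, 0.0, 0.4]
opening: 0.497
grip_force: 0.0
```

Emit:
move_arm(
  commands=[
    [[0,0,0.2],0,0],
    [[0,0,0.5],0,0],
    [[0,0,0.8],0,0],
    [[0,0,0.8],0,0],
    [[0,0,0.8],0,0],
    [[0,0,0.8],0,0],
    [[0,0,0.8],0,0],
    [[0,0,0.8],0,0],
    [[0,0,0],0,0],
    [[0,0,0],0,0],
  ],
)

```text
t: 10.8
eef_pos: [525.9, -136.2, 408.6]
tcp_rot: [-3.14, 0.002, -2.999]
ft_force: [-0.2, -0.3, -0.9]
opening: 0.5
grip_force: 0.0
```

```bash
python3 - <<'E'
from h import *
q=read_camera('scene'); save(q,'g5.png',(150,90,410,290),3)
print(env.state()['ft_force'],env.state()['opening'])
E
```

```text
[-0.24932155  0.08418969 -0.80394795] 0.5002813594255261
```

View pics/g5.png

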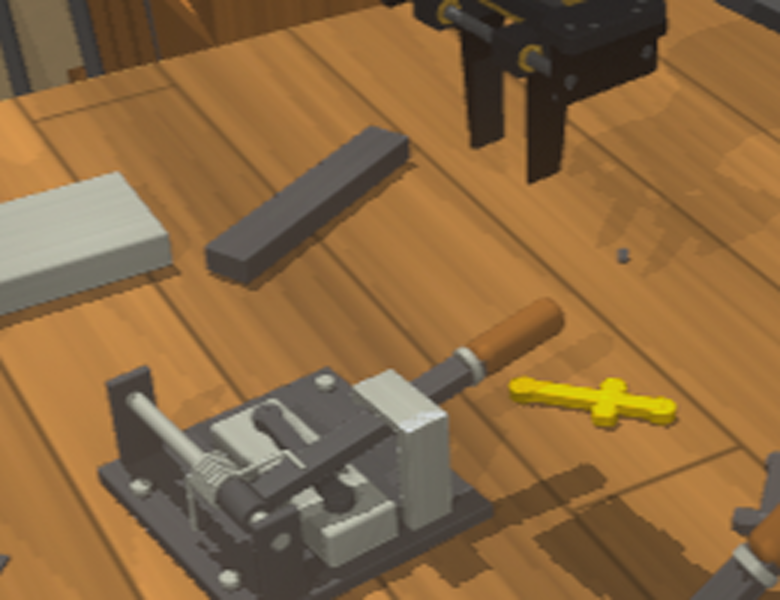

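The bar is held under the hook, with its grip at (520,335). The cross is still on the block around (300,450), the gripper is clear, and the spare bar is up at the lower right.

```bash
python3 -c "
from h import *
print(env.job_done())"
```

```text
the job is handed in; nothing more can be done
None
```

The bar is latched under its keeper hook over the cross, the empty jig's bar is still up, and the job was handed in at about 11 s; the hand-in returned no verdict.

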